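# Put a coin roll back in the revolving rack and hold the red roll at the pay-out mark

## Task

Put the blue coin roll that stands on the desk back into the empty cup of the revolving coin-roll rack, lowering it in rather than dropping it, and grip it lightly, no harder than 40 N, because a hard squeeze splits its paper wrapper. Then turn the rack (the orange finger knob on top is there for that) until the red roll stands in front, squarely behind the orange chevron on the foot, without upsetting the rolls in the other cups. Finish while gripping the knob, holding the rack still there so that a colleague can pull the red roll out; do not let go.

Things in the scene. Friction and masses are not known exactly. Their poses are not given: they have to be found in the camera images.
- stand: fixed dark round foot of the rack, 172 mm across, lying under the deck; origin on the rack's vertical axis at desk level. Its front is its own -x direction: there a tongue 46 mm wide reaches out to 140 mm from the axis and carries an orange chevron that points at the axis
- front_spot (a point): the pay-out place: 75 mm from the axis along the stand's -x, 24 mm above the desk; the underside centre of the red roll must stand here. Does not turn with the deck
- rack: the turning part: grey round deck 212 mm across, top 24 mm above the desk, with six black cups 60 degrees apart and a centre column carrying a black spoked handwheel. Turns endlessly either way about the stand's axis, bearing friction about 0.03 N m, stays where left. Origin on the axis at desk level. The empty cup lies along its own -x, the knob along its +x
- empty_cup (a point): centre of the floor of the only empty cup, 75 mm from the axis, 24 mm above the desk; turns with the deck. All six cups are alike: flat floor at deck height, 36 mm inside, 41 mm outside (47 mm at the flared mouth), rim 48 mm above the desk, centres 75 mm from the axis
- knob: upright orange finger knob on the handwheel, 18 mm across, 34 mm tall, 40 mm from the axis on the side away from the empty cup. Spins freely on its own pin: pinched from above it can be led round in a circle without turning the wrist. Origin: centre of its underside, 105.5 mm above the desk. The three-spoke wheel below it is 89 mm across, its top 104 mm above the desk
- blue_roll: blue paper-wrapped roll of coins, an upright cylinder 28 mm across and 58 mm tall, 0.16 kg; origin at the centre of its underside, z up its axis; stands alone on the desk at the start, to the left of the rack; goes into the empty cup, where 34 mm of it stand above the rim. Its wrapper splits above 40 N of grip
- red_roll: red paper-wrapped roll of coins, an upright cylinder 26 mm across and 52 mm tall, 0.16 kg; origin at the centre of its underside, z up its axis; the only red roll, standing loose in one of the cups with 28 mm above the rim
- green_roll_a: green paper-wrapped roll of coins, an upright cylinder 24 mm across and 49 mm tall, 0.16 kg; origin at the centre of its underside, z up its axis; stands loose in a cup of the rack and stays there
- green_roll_b: green paper-wrapped roll of coins, an upright cylinder 24 mm across and 49 mm tall, 0.16 kg; origin at the centre of its underside, z up its axis; stands loose in a cup of the rack and stays there
- blue_roll_b: blue paper-wrapped roll of coins, an upright cylinder 28 mm across and 58 mm tall, 0.16 kg; origin at the centre of its underside, z up its axis; stands loose in a cup of the rack and stays there
- blue_roll_c: blue paper-wrapped roll of coins, an upright cylinder 28 mm across and 58 mm tall, 0.16 kg; origin at the centre of its underside, z up its axis; stands loose in a cup of the rack and stays there
Mind the look-alikes: they are no part of the job. Of the things that look like the stand, the larger one is meant.

How it is judged (in metres and radians):
On the way, in this order (a step that is already met when the one before it is completed fails the run):
1. the blue roll stands in the empty cup and has been let go (horizontal distance between blue_roll and empty_cup below 0.008 m and height (world z) of blue_roll between 0.02 and 0.029 m and angle between blue_roll's own z axis and vertical below 0.15 rad and contact force between the fingers and blue_roll below 0.2 N), for 0.2 s.
2. the rack has been turned so that the red roll stands at the front (horizontal distance between red_roll and front_spot below 0.012 m), for 0.2 s.
At the end, for the whole second after the job is handed in: The blue roll stands upright on the floor of its cup (within 8 mm of the cup's centre, tilt under 0.15 rad), untouched; the red roll's centre is within 12 mm of the front spot; the other rolls stand in their cups; the fingers grip the knob (over 3 N) and the rack is at rest (under 0.06 rad/s) (all of step 1 and horizontal distance between red_roll and front_spot below 0.012 m and contact force between the fingers and knob above 3 N and angular speed of rack below 0.06 rad/s and angle between each of red_roll, green_roll_a, green_roll_b, blue_roll_b, blue_roll_c's own z axis and vertical below 0.2 rad and height (world z) of each of red_roll, green_roll_a, green_roll_b, blue_roll_b, blue_roll_c below 0.029 m and horizontal distance between each of red_roll, green_roll_a, green_roll_b, blue_roll_b, blue_roll_c and rack below 0.085 m); the arm keeps its last pose, push and grip.
It fails at once if the blue roll is squeezed so hard that its wrapper splits (both fingers added together, so 48 N of grip) (contact force between the fingers and blue_roll above 96 N).
It fails at once if the blue roll is dropped or thrown (linear speed of blue_roll above 0.65 m/s and contact force between the fingers and blue_roll below 0.1 N).
It fails at once if a roll in the rack is upset (angle between any of red_roll, green_roll_a, green_roll_b, blue_roll_b, blue_roll_c's own z axis and vertical above 0.5 rad or height (world z) of any of red_roll, green_roll_a, green_roll_b, blue_roll_b, blue_roll_c above 0.04 m).
It also fails if it takes over 58 s, if anything falls off the work surface, if the arm or the gripper's body presses on something with over 40 N, if the wrist force passes 120 N, or if a joint passes its speed limit or range.

## Robot

A 6-joint arm with a two-finger parallel gripper is mounted at the origin on a cart in front of the work surface, level with it; the furniture and walls round the work are solid. World frame = base frame: x ahead of the robot, y to its left, z up, the work surface at z = 0. Lengths are in mm, angles in rad, forces in N, time in s.
With the tool pointing down it reaches from about 350 to 775 mm from the base axis. Payload 5.5 kg.
Tool frame: the origin (TCP) lies midway between the tips of the shut fingers; the grasp point (between the pads) lies 19 mm behind it (ctrl.grip_point_offset is the distance from the TCP to the grasp point, in mm); z points along the fingers, y is the line along which they close (so a half turn about z gives the same grasp; the last joint's range is limited). The gripper opens to 85 mm and grips with 20 to 120 N. Pads are 22 mm wide; open, the fingers measure 114 mm over their backs; the gripper's body (76 mm by 85 mm) begins 54 mm behind the grasp point. The pads swing forward as they close: fully open they stand 13 mm farther back than shut.
Start: joints at [1.029, 0.313, 0.046, 1.304, 0, 1.431], TCP at [224.897, 529.238, 231.323] pointing down, gripper open.
Joint ranges: [-2.76, 2.76], [-0.86, 1.69], [-1.03, 1.26], [-2.2, 2.34], [-1.47, 1.5], [-3.14, 3.14]. Speed limits (rad/s): [2.57, 2.57, 3.14, 3.14, 3.14, 3.14].

## Interface

Orientations are given as a unit quaternion [x, y, z, w].
In Python, from workcell import ctrl gives the robot as it stands. The module is installed in compiled form; this text tells all that it offers.
- The arm moves only by the tool send_rows, never from a script. Its arguments are lists of equal length, an entry for each row: "offset": the shift along the tool's x, y, z in m, a list of three; "spin": the turn about the tool's z in rad; "fingers": the opening, from -1 (shut) to 1 (fully open). In form: {"offset": [[dx, dy, dz], ...], "spin": [spin, ...], "fingers": [fingers, ...]}. A call has 1 to 8 rows; each row is the pose to reach, as a shift and turn from the pose commanded when the call began, along the tool's axes at that moment; what a row does not reach only later rows make up. A row lasts 1/10 s, in which the tool goes at most 50 mm and 8.59 degrees, less where a joint would pass 70% of its speed; a pose out of reach is approached as far as the arm can. A call with a gripper value outside its range is refused whole. The fingers move at their own pace and stop on an object; "force" is the grip in N (left out, the last holds). Time passes only in rows, so rows that repeat a pose let the fingers close. It gives the time, the measured TCP pose, the force, the opening and the grip force at its end, in the units of the state.
- ctrl.get_state(): the state, without advancing time (a new reading comes with each control period).
- ctrl.camera(name): name is "side" or "top" or "wrist"; returns a dict with "image" (420x560x3 uint8, red, green, blue), "z_map" (420x560 float32, mm along the optical axis (not along the pixel's ray), 0 where there is no reading), "fx", "fy", "cx", "cy" (pixels), "k1" (the pictures are not rectified: a ray, as slopes to the right and down, at radius r is drawn at 1 + k1 r^2 times it, then the intrinsics apply), "rvec" (rotation vector, rad) and "tvec" (3), from world to camera coordinates, as OpenCV has them; the wrist camera has in their place "mount" (4x4, takes a point from camera to tool coordinates, whose origin is the TCP and whose axes are the flange's). Camera axes: x right, y down, z forward; pixel columns grow to the right and rows downward; lengths in mm; the calibration is good to about 2 mm. A picture is of the moment at which its call begins: read the wrist's pose just before it.
- ctrl.sign_off(): hands the job in; it is judged then, once.
The state is a dict: "t": time; "q": joint angles; "joint_velocities": joint speeds; "tau": joint torques, N m; "tool_pos": TCP position; "tool_rot": TCP orientation; "contact_force": force on the tool from outside, world axes, zero at the start; "moment": the same for the moment, N m; "gripper_width": finger opening in mm; "finger_force": force on a finger pad.
Only numpy, scipy, OpenCV 4.12 (cv2) and the standard library are available. Lean on these libraries where they do the work, as an engineer would, in place of code of your own. Each camera call takes 0.05 s, during which the arm holds its last target. There are 200 camera calls.

## Working session

There is one attempt and no reset: what is moved stays moved. The work goes in short steps, Python scripts to look and compute and a tool call to move; the robot and the scene stay as the last step left them, time stands still between calls to the robot, and variables do not carry over. Pictures are saved under pics/ and viewed, at most 10 in all, crops included, and the job is handed in when it is done.

Besides the shell and the picture viewer there is one more tool, called after "Request:" by a JSON object that holds its "method" and its "body". send_rows: Moves the arm, as the interface text tells. Its arguments: {"type":"object","properties":{"offset":{"type":"array"},"spin":{"type":"array"},"fingers":{"type":"array"},"force":{"type":"number"}},"required":["offset","spin","fingers"]}

```bash
mkdir -p pics; cat > h.py <<'E'
import numpy as np, cv2
from workcell import ctrl
from scipy.spatial.transform import Rotation as R
def und(c,uv):
    d=(np.asarray(uv,float).reshape(-1,2)-[c['cx'],c['cy']])/[c['fx'],c['fy']]
    s=d.copy()
    for _ in range(20): s=d/(1+c['k1']*(s**2).sum(1,keepdims=True))
    return s
def cam(c,st=None):
    "rotation cam->world, centre"
    if 'mount' in c:
        T=np.array(c['mount']); Q=R.from_quat(st['tool_rot']).as_matrix()
        return Q@T[:3,:3], Q@T[:3,3]+st['tool_pos']
    M=cv2.Rodrigues(np.array(c['rvec'],float))[0]
    return M.T, -M.T@np.array(c['tvec'],float).ravel()
def plane(c,uv,z,st=None):
    Q,o=cam(c,st); s=und(c,uv); d=np.c_[s,np.ones(len(s))]@Q.T
    return o+d*((z-o[2])/d[:,2])[:,None]
def cloud(c,st=None):
    h,w=c['z_map'].shape; v,u=np.mgrid[:h,:w]
    s=und(c,np.c_[u.ravel(),v.ravel()]); Q,o=cam(c,st)
    return ((np.c_[s,np.ones(len(s))]*c['z_map'].reshape(-1,1))@Q.T+o).reshape(h,w,3)
def hsv(c): return cv2.cvtColor(c['image'],cv2.COLOR_RGB2HSV)
def save(c,n): cv2.imwrite('pics/'+n+'.png',c['image'][:,:,::-1])
E
python3 - <<'E'
from h import *
s=ctrl.get_state();print({k:np.round(v,3) for k,v in s.items()},ctrl.grip_point_offset)
im=[]
for n in('top','side'):
    c=ctrl.camera(n); im.append(c['image']); print(n,cam(c)[1])
    np.savez(n+'0.npz',**c)
cv2.imwrite('pics/a.png',im[0][:,:,::-1]);cv2.imwrite('pics/b.png',im[1][:,:,::-1])
E
```

```text
{'t': np.float64(0.0), 'q': array([1.029, 0.314, 0.045, 1.304, 0.   , 1.431]), 'joint_velocities': array([-0.001,  0.001, -0.   ,  0.001, -0.   , -0.001]), 'tau': array([-1.0000e-03, -4.8063e+01,  2.9853e+01,  1.9000e-02, -0.0000e+00,
        0.0000e+00]), 'tool_pos': array([224.623, 528.756, 230.404]), 'tool_rot': array([ 0.2  ,  0.98 , -0.001, -0.   ]), 'contact_force': array([-0.121,  0.577,  0.713]), 'moment': array([-0.007,  0.015, -0.014]), 'finger_force': np.float64(0.0), 'gripper_width': np.float64(85.381)} 18.700000000000003
top [376.77021499  85.86345624 949.09385059]
side [ 474.49847572 -690.57753011  497.45051707]
```

View pics/a.png

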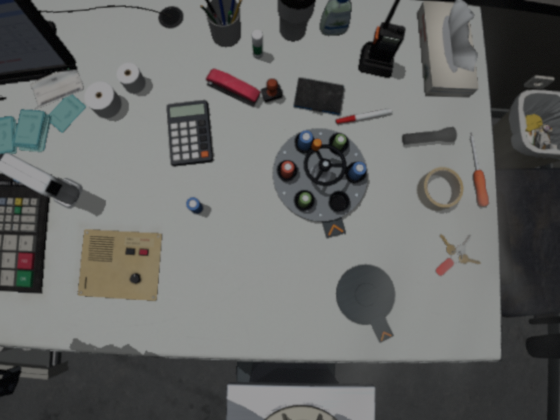

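View pics/b.png

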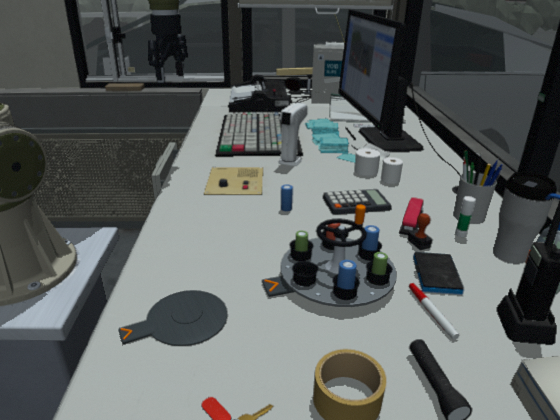

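The top view shows the rack at about (321,175), the empty cup at (339,202), the red roll at (287,170), the knob at (317,144) and the chevron at (333,229). The lone blue roll is at (194,205). The bare plate at (365,295) is the smaller decoy stand. The side view agrees.

```bash
python3 - <<'E'
from h import *
C={n:dict(np.load(n+'0.npz')) for n in('top','side')}
def blobs(n,lo,hi,z,mn=12,box=None):
    c=C[n];m=cv2.inRange(hsv(c),lo,hi)
    k,l,st,ce=cv2.connectedComponentsWithStats(m)
    for i in range(1,k):
        if st[i,4]>=mn:
            p=plane(c,ce[i],z)[0]
            if 300<p[0]<720 and -250<p[1]<350:
                P=cloud(c)[l==i]; print(n,ce[i].round(1),st[i,2:],p.round(1),'cloud',np.median(P,0).round(1),'zmax',np.percentile(P[:,2],95).round(1))
for n in C:
    print('blue');blobs(n,(100,90,50),(125,255,255),58)
    print('green');blobs(n,(35,60,40),(75,255,255),73)
    print('red');blobs(n,(0,110,50),(6,255,255),76)
    print('orange');blobs(n,(7,150,120),(20,255,255),20)
# deck: points at z 18..30
c=C['top'];P=cloud(c);v,u=np.mgrid[:420,:560]
m=(abs(P[...,2]-24)<5)&(abs(u-321)<60)&(abs(v-175)<60)
(x,y),r=cv2.minEnclosingCircle(P[m][:,:2].astype(np.float32));print('deck',x,y,r,m.sum(),np.median(P[m][:,2]))
m=(abs(P[...,2]-103)<8)&(abs(u-321)<60)&(abs(v-175)<60)
(x,y),r=cv2.minEnclosingCircle(P[m][:,:2].astype(np.float32));print('wheel',x,y,r,m.sum())
big=cv2.resize(c['image'][100:250,170:400],None,fx=3.4,fy=3.4,interpolation=cv2.INTER_CUBIC);cv2.imwrite('pics/c.png',big[:,:,::-1])
E
```

```text
blue
top [304.7 138.5] [ 14  15 118] [676.2  11.3  58. ] cloud [666.8  14.7  81.1] zmax 84.8
top [357.  169.6] [ 16  15 133] [ 611.6 -102.4   58. ] cloud [605.  -96.3  80. ] zmax 83.7
top [193.6 204.6] [14 14 78] [523.7 241.   58. ] cloud [522.8 239.5  57.9] zmax 60.7
green
top [338.9 140.8] [14 13 90] [669.4 -60.5  73. ] cloud [669.8 -59.5  71.2] zmax 75.2
top [304.4 198.4] [ 13  14 100] [542.1  10.7  73. ] cloud [542.9  11.6  71.3] zmax 75.1
red
top [345.5 119.3] [19  9 93] [717.4 -74.3  76. ] cloud [741.1 -86.4  14. ] zmax 18.2
top [286.6 168. ] [ 14  15 108] [604.5  49.4  76. ] cloud [604.1  50.8  74.7] zmax 77.6
orange
top [317.  142.2] [ 7  7 41] [681.5 -19.8  20. ] cloud [642.5  -6.2 138.5] zmax 141.0
top [204.4 153.6] [ 6  4 23] [645.7 230.7  20. ] cloud [646.6 231.4  16.7] zmax 19.6
top [334.2 228.2] [13  9 18] [488.3 -60.1  20. ] cloud [489.9 -59.5  12. ] zmax 14.8
blue
side [286.2 198.2] [ 12  26 247] [522.  182.4  58. ] cloud [524.2 230.4  34.3] zmax 58.4
side [370.8 238.6] [ 16  25 290] [674.3  12.6  58. ] cloud [670.2  -2.   66.6] zmax 83.1
side [346.4 275. ] [ 19  29 4
[... 232 characters left out ...]
  60.5] zmax 74.0
red
side [333.5 225.1] [12  6 46] [605.   32.9  76. ] cloud [604.2  35.8  75.8] zmax 103.8
side [330.1 235.1] [ 9  9 59] [593.7  -3.4  76. ] cloud [600.   35.7  51.5] zmax 63.4
side [416.9 291.1] [ 18  19 103] [ 705.4 -167.2   76. ] cloud [739.6 -88.   14. ] zmax 16.0
orange
side [337.5 205. ] [ 6  3 16] [644.5 222.2  20. ] cloud [645.6 227.1  17.4] zmax 18.6
side [360.4 206.7] [10  6 41] [696.7 213.4  20. ] cloud [641.8 -12.1 139. ] zmax 140.4
side [272.  283.9] [13 11 51] [486.8 -74.2  20. ] cloud [487.1 -62.2  12.8] zmax 14.3
deck 627.53857421875 -36.00547409057617 126.98298645019531 4266 24.13404658829694
wheel 608.4746704101562 -26.45367431640625 44.626094818115234 760
```

View pics/c.png

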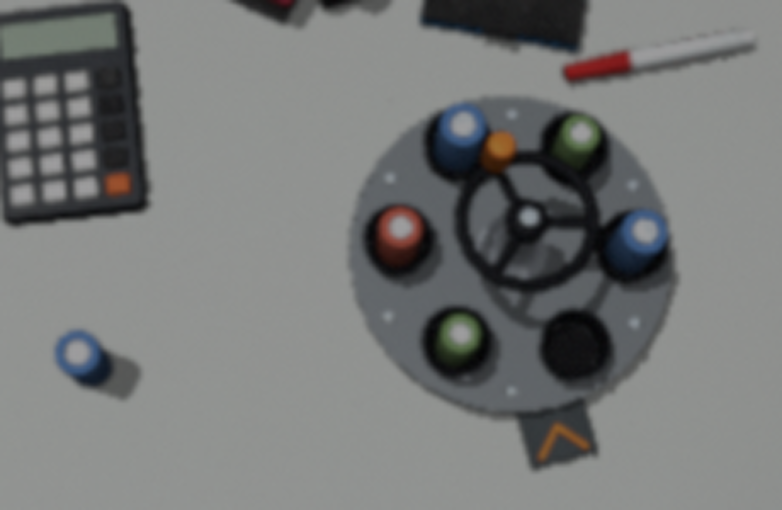

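```bash
cat >> h.py <<'E'
def go(x,y,z,yaw=None):
    "yaw: world angle (deg) of tool y, mod 180"
    s=ctrl.get_state(); M=R.from_quat(s['tool_rot']).as_matrix()
    o=M.T@(np.array([x,y,z])-s['tool_pos'])/1000
    cur=np.degrees(np.arctan2(M[1,1],M[0,1])); sp=0
    if yaw is not None: sp=-np.radians((yaw-cur+90)%180-90)
    print('t',round(s['t'],2),'pos',s['tool_pos'].round(1),'yaw',round(cur,1),'offset',o.round(4),'spin',round(sp,3),'n',round(np.linalg.norm(o)/.05,1),'w',s['gripper_width'].round(1),'F',s['contact_force'].round(1),'ff',s['finger_force'].round(1))
E
python3 -c "
from h import *
go(523,240,150,119.4)"
```

```text
Traceback (most recent call last):
  File "h.py", line 31, in go
    print('t',round(s['t'],2),'pos',s['tool_pos'].round(1),'yaw',round(cur,1),'offset',o.round(4),'spin',round(sp,3),'n',round(np.linalg.norm(o)/.05,1),'w',s['gripper_width'].round(1),'F',s['contact_force'].round(1),'ff',s['finger_force'].round(1))
                                                                                                                                                            ^^^^^^^^^^^^^^^^^^^^^^^^
AttributeError: 'float' object has no attribute 'round'
```

```bash
sed -i "s/s\['gripper_width'\].round(1)/round(s['gripper_width'],1)/; s/s\['finger_force'\].round(1)/round(s['finger_force'],1)/; s/s\['contact_force'\].round(1)/np.round(s['contact_force'],1)/; s/-s\['tool_pos'\])/-np.array(s['tool_pos']))/; s/s\['tool_pos'\].round(1)/np.round(s['tool_pos'],1)/" h.py
python3 -c "
from h import *
go(523,240,150,119.4)"
```

```text
t 0.1 pos [224.6 528.8 230.5] yaw 67.0 offset [-0.3876 -0.149   0.0807] spin -0.915 n 8.5 w 85.2 F [-0.1 -0.1 -0.1] ff 0.0
```

Request:
{"method": "send_rows", "body": {"offset": [[-0.3876, -0.149, 0], [-0.3876, -0.149, 0], [-0.3876, -0.149, 0], [-0.3876, -0.149, 0], [-0.3876, -0.149, 0], [-0.3876, -0.149, 0.0807], [-0.3876, -0.149, 0.0807], [-0.3876, -0.149, 0.0807]], "spin": [-0.915, -0.915, -0.915, -0.915, -0.915, -0.915, -0.915, -0.915], "fingers": [1, 1, 1, 1, 1, 1, 1, 1], "force": 25}}

```text
t: 0.9
tool_pos: [486.8, 275.7, 172.5]
tool_rot: [-0.255, 0.967, 0.0, 0.0]
contact_force: [0.9, 0.4, -0.4]
gripper_width: 85.5
finger_force: 0.0
```

```bash
python3 -c "
from h import *
go(523,240,150,119.4)"
```

```text
t 0.9 pos [486.8 275.7 172.5] yaw 119.5 offset [-0.0139 -0.0489  0.0225] spin 0.002 n 1.1 w 85.5 F [ 0.9  0.4 -0.4] ff 0.0
```

Request:
{"method": "send_rows", "body": {"offset": [[-0.0139, -0.0489, 0.0225], [-0.0139, -0.0489, 0.0225], [-0.0139, -0.0489, 0.0225], [-0.0139, -0.0489, 0.0225]], "spin": [0, 0, 0, 0], "fingers": [1, 1, 1, 1]}}

```text
t: 1.3
tool_pos: [521.3, 241.8, 150.8]
tool_rot: [-0.254, 0.967, 0.0, -0.0]
contact_force: [-0.3, -0.7, -0.5]
gripper_width: 85.6
finger_force: 0.0
```

```bash
python3 - <<'E'
from h import *
s=ctrl.get_state();c=ctrl.camera('wrist');save(c,'w1');np.savez('w1.npz',tp=s['tool_pos'],tr=s['tool_rot'],**c)
P=cloud(c,s);m=(abs(P[...,2]-58)<6)&(abs(P[...,0]-523)<40)&(abs(P[...,1]-240)<40)
print(cam(c,s)[1],m.sum())
if m.sum()>20:
    print('mean',P[m].mean(0),np.median(P[m][:,2]));print(cv2.minEnclosingCircle(P[m][:,:2].astype(np.float32)))
go(523,240,150,119.4)
E
```

```text
[450.55109906 202.60738745 294.70746407] 884
mean [524.1255101  241.8002284   58.73527762] 58.970667309276024
((525.1458129882812, 242.4193878173828), 14.43497371673584)
t 1.35 pos [521.3 242.3 151.2] yaw 119.5 offset [-0.0003 -0.0029  0.0012] spin 0.001 n 0.1 w 85.6 F [ 0.3 -0.2 -1. ] ff 0.0
```

View pics/w1.png

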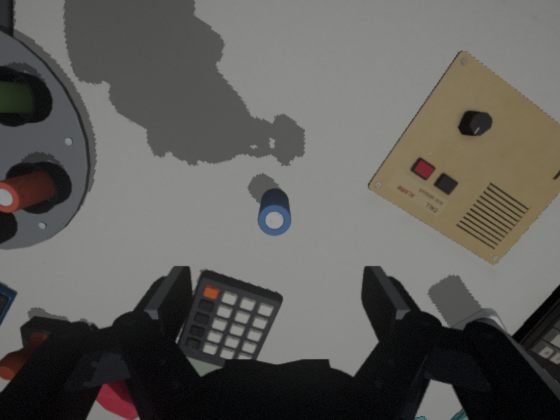

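The wrist view shows the blue roll's top at about (275,220), between the fingers. The measured centre is (524, 241.5), with the top at 58.7 mm as expected. Next I descend and grip.

```bash
python3 -c "
from h import *
go(524,241.5,27,119.4)"
```

```text
t 1.35 pos [521.3 242.3 151.2] yaw 119.5 offset [-0.0019 -0.0021  0.1242] spin 0.001 n 2.5 w 85.6 F [ 0.3 -0.2 -1. ] ff 0.0
```

Request:
{"method": "send_rows", "body": {"offset": [[-0.002, -0.002, 0.04], [-0.002, -0.002, 0.08], [-0.002, -0.002, 0.11], [-0.002, -0.002, 0.124], [-0.002, -0.002, 0.124], [-0.002, -0.002, 0.124], [-0.002, -0.002, 0.124], [-0.002, -0.002, 0.124]], "spin": [0, 0, 0, 0, 0, 0, 0, 0], "fingers": [1, 1, 0.4, 0.0, -0.2, -0.4, -0.5, -0.6], "force": 25}}

```text
t: 2.15
tool_pos: [525.5, 241.3, 28.2]
tool_rot: [-0.254, 0.967, 0.0, 0.001]
contact_force: [0.6, 0.1, -0.7]
gripper_width: 28.0
finger_force: 27.7
```

Request:
{"method": "send_rows", "body": {"offset": [[0, 0, 0], [0, 0, 0], [0, 0, 0], [0, 0, 0], [0, 0, 0]], "spin": [0, 0, 0, 0, 0], "fingers": [-0.7, -0.8, -0.9, -1, -1]}}

```text
t: 2.65
tool_pos: [525.4, 241.0, 27.7]
tool_rot: [-0.254, 0.967, 0.0, 0.001]
contact_force: [-1.2, 0.6, 6.4]
gripper_width: 27.3
finger_force: 28.4
```

```bash
python3 -c "
from h import *
go(524,241.5,175,119.4)"
```

```text
t 2.65 pos [525.4 241.   27.7] yaw 119.4 offset [ 0.0007  0.0012 -0.1473] spin 0.0 n 2.9 w 27.3 F [-1.2  0.6  6.4] ff 28.4
```

Request:
{"method": "send_rows", "body": {"offset": [[0, 0, -0.01], [0, 0, -0.03], [0, 0, -0.08], [0, 0, -0.12], [0, 0, -0.15], [0, 0, -0.15]], "spin": [0, 0, 0, 0, 0, 0], "fingers": [-1, -1, -1, -1, -1, -1]}}

```text
t: 3.25
tool_pos: [527.5, 241.3, 182.3]
tool_rot: [-0.254, 0.967, 0.0, 0.004]
contact_force: [0.4, -0.1, -1.3]
gripper_width: 27.6
finger_force: 27.8
```

```bash
python3 -c "
from h import *
go(500,30,180,119.4)"
```

```text
t 3.25 pos [527.5 241.3 182.3] yaw 119.4 offset [ 0.1276 -0.1706  0.0015] spin -0.0 n 4.3 w 27.6 F [ 0.4 -0.1 -1.3] ff 27.8
```

Request:
{"method": "send_rows", "body": {"offset": [[0.021, -0.028, 0], [0.047, -0.063, 0], [0.073, -0.098, 0], [0.1, -0.133, 0], [0.118, -0.158, 0], [0.128, -0.171, 0], [0.128, -0.171, 0], [0.128, -0.171, 0]], "spin": [0, 0, 0, 0, 0, 0, 0, 0], "fingers": [-1, -1, -1, -1, -1, -1, -1, -1]}}

```text
t: 4.05
tool_pos: [496.6, 28.7, 176.0]
tool_rot: [-0.253, 0.967, 0.0, -0.001]
contact_force: [1.1, 0.5, -1.4]
gripper_width: 27.3
finger_force: 27.8
```

```bash
python3 - <<'E'
from h import *
s=ctrl.get_state();c=ctrl.camera('wrist');save(c,'w2');np.savez('w2.npz',tp=s['tool_pos'],tr=s['tool_rot'],**c)
P=cloud(c,s)
for n,lo,hi in(('orange',(7,150,100),(20,255,255)),('red',(0,120,50),(6,255,255)),('green',(35,60,40),(75,255,255)),('blue',(100,90,50),(125,255,255))):
    m=cv2.inRange(hsv(c),lo,hi);k,l,st,ce=cv2.connectedComponentsWithStats(m)
    for i in range(1,k):
        if st[i,4]>40: p=P[l==i];print(n,ce[i].round(),st[i,4],np.median(p,0).round(1))
go(500,30,180,119.4)
E
```

```text
orange [201. 143.] 162 [487.  -62.   13.5]
red [ 88. 313.] 169 [ 741.2 -100.    15.8]
green [234. 234.] 647 [534.7   7.2  72. ]
green [125. 297.] 294 [663.  -59.2  51.6]
green [105. 314.] 158 [674.5 -69.8  74.1]
blue [ 99. 241.] 1159 [599.5 -97.6  75.3]
blue [276. 284.] 3513 [489.1  24.6 205.9]
blue [113. 329.] 78 [756.5 -66.    7.9]
t 4.1 pos [496.8  29.2 176.1] yaw 119.4 offset [-0.0032 -0.0009 -0.0039] spin 0.0 n 0.1 w 27.7 F [-0.9  0.8 -1.3] ff 27.8
```

View pics/w2.png

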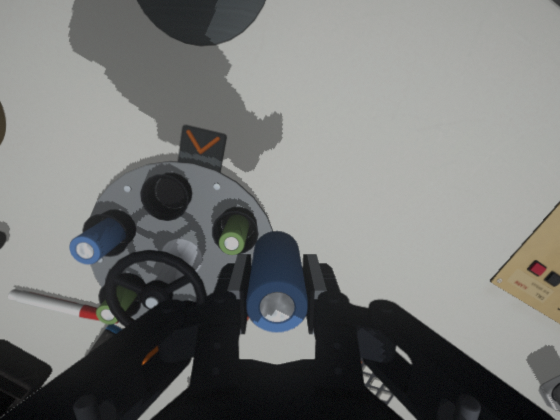

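The wrist view shows the empty cup at about (167,195), the tongue and chevron at (203,143), the held roll at (276,290) and the wheel at (155,293). Next I fit the cup rim, the wheel and the tongue.

```bash
python3 - <<'E'
from h import *
def fit(p):
    A=np.c_[2*p,np.ones(len(p))];x=np.linalg.lstsq(A,(p**2).sum(1),rcond=None)[0];return x[:2].round(1),round(float(np.sqrt(x[2]+x[:2]@x[:2])),1)
W=dict(np.load('w2.npz'));st={'tool_pos':W['tp'],'tool_rot':W['tr']}
for n,c,s in(('w2',W,st),('top',dict(np.load('top0.npz')),None)):
    P=cloud(c,s);g=hsv(c)[...,2]
    d=np.hypot(P[...,0]-541,P[...,1]+63)
    m=(d<32)&(P[...,2]>40)&(P[...,2]<53);q=P[m]
    print(n,'rim pts',m.sum(),q.mean(0).round(1),cv2.minEnclosingCircle(q[:,:2].astype(np.float32)))
    q=q[:,:2];print('fit',fit(q))
    # black blob of cup, on rim plane
    v,u=np.mgrid[:420,:560]
    m=((d<30)&(g<55)).astype(np.uint8)
    k,l,stt,ce=cv2.connectedComponentsWithStats(m);i=1+np.argmax(stt[1:,4]);cn=max(cv2.findContours((l==i).astype(np.uint8),0,1)[0],key=cv2.contourArea)
    e=cv2.fitEllipse(cn);print('dark',e,plane(c,e[0],48,s).round(1))
    d=np.hypot(P[...,0]-606,P[...,1]+26)
    m=(d<60)&(P[...,2]>97)&(P[...,2]<109);q=P[m][:,:2];print('wheel',m.sum(),cv2.minEnclosingCircle(q.astype(np.float32)))
    m=(d>45)&(d<118)&(abs(P[...,2]-24)<3);q=P[m][:,:2];h=cv2.convexHull(q.astype(np.float32))[:,0];print('deck',fit(h))
    # tongue: dark points low, 112..145 from axis
    m=(d>110)&(d<150)&(P[...,2]<20)&(g<90)&(abs(np.arctan2(P[...,1]+26,P[...,0]-606)+np.radians(164))<.3);q=P[m][:,:2]
    print('tongue',m.sum(),cv2.minAreaRect(q.astype(np.float32)),q.mean(0))
    m=cv2.inRange(hsv(c),(7,130,90),(20,255,255));m=(m>0)&(d<150)&(P[...,2]<20);print('chev',P[m].mean(0),m.sum())
E
```

```text
w2 rim pts 813 [546.8 -69.3  46.8] ((543.3233032226562, -67.25525665283203), 23.263193130493164)
fit (array([542.4, -66.7]), 20.3)
dark ((166.05581665039062, 195.57472229003906), (46.50954818725586, 50.14891815185547), 74.86074829101562) [[540.9 -66.   48. ]]
wheel 2989 ((606.669921875, -29.319904327392578), 44.221595764160156)
deck (array([599.9, -38.1]), 96.7)
tongue 1176 ((488.1083984375, -64.53076171875), (31.682952880859375, 48.81733703613281), 17.366426467895508) [486.84313237 -62.61276094]
chev [487.74545377 -63.91659739  13.38808663] 184
top rim pts 148 [545.9 -66.9  46.5] ((544.1430053710938, -65.11602020263672), 23.364519119262695)
fit (array([543.7, -65. ]), 20.7)
dark ((338.9237060546875, 201.4171905517578), (20.38675308227539, 21.198760986328125), 168.68858337402344) [[542.8 -65.4  48. ]]
wheel 739 ((608.2972412109375, -26.799518585205078), 44.59312057495117)
deck (array([609., -27.]), 106.0)
tongue 203 ((488.2674865722656, -61.83967971801758), (29.468801498413086, 44.724998474121094), 17.29747200012207) [488.02048776 -61.79645626]
chev [488.35657613 -62.91033526  12.14884563] 42
```

```bash
python3 - <<'E'
from h import *
c=dict(np.load('w2.npz'));s={'tool_pos':c['tp'],'tool_rot':c['tr']}
P=cloud(c,s);h=hsv(c);v,u=np.mgrid[:420,:560]
m=(h[...,1]<60)&(h[...,2]>100)&(abs(u-277)<25)&(abs(v-308)<20)&(abs(P[...,2]-206)<8)
M=R.from_quat(c['tr']).as_matrix();w=np.c_[u[m],v[m]].mean(0);print(m.sum(),w,np.median(P[m][:,2]))
p=plane(c,w,np.median(P[m][:,2]),s)[0];print(p,'tool frame',M.T@(p-c['tp']))
go(543,-66,170,119.4)
E
```

```text
750 [276.29333333 307.66533333] 207.07074252456096
[497.7398476   30.02290126 207.07074252] tool frame [ -1.62445955   0.62814196 -31.07339779]
t 4.1 pos [496.8  29.2 176.1] yaw 119.4 offset [ 0.0065 -0.1056  0.006 ] spin 0.0 n 2.1 w 27.7 F [-0.9  0.8 -1.3] ff 27.8
```

```bash
python3 -c "
from h import *
go(541.5,-67,172,119.4)"
```

```text
t 4.1 pos [496.8  29.2 176.1] yaw 119.4 offset [ 0.0083 -0.1058  0.004 ] spin 0.0 n 2.1 w 27.7 F [-0.9  0.8 -1.3] ff 27.8
```

Request:
{"method": "send_rows", "body": {"offset": [[0.002, -0.022, 0.001], [0.004, -0.055, 0.002], [0.007, -0.085, 0.004], [0.0083, -0.1058, 0.004], [0.0083, -0.1058, 0.004], [0.0083, -0.1058, 0.004], [0.0083, -0.1058, 0.004]], "spin": [0, 0, 0, 0, 0, 0, 0], "fingers": [-1, -1, -1, -1, -1, -1, -1]}}

```text
t: 4.8
tool_pos: [541.3, -66.2, 172.5]
tool_rot: [-0.254, 0.967, 0.0, -0.0]
contact_force: [-0.3, 0.3, -1.9]
gripper_width: 27.7
finger_force: 27.7
```

```bash
python3 -c "
from h import *
go(541.5,-67,84,119.4)"
```

```text
t 4.8 pos [541.3 -66.2 172.5] yaw 119.5 offset [ 0.0002 -0.0009  0.0885] spin 0.001 n 1.8 w 27.7 F [-0.3  0.3 -1.9] ff 27.7
```

Request:
{"method": "send_rows", "body": {"offset": [[0, -0.001, 0.03], [0, -0.001, 0.06], [0, -0.001, 0.08], [0, -0.001, 0.0885], [0, -0.001, 0.0885], [0, -0.001, 0.0885]], "spin": [0, 0, 0, 0, 0, 0], "fingers": [-1, -1, -1, -1, -1, -1]}}

```text
t: 5.4
tool_pos: [542.9, -68.0, 85.1]
tool_rot: [-0.254, 0.967, -0.0, 0.001]
contact_force: [-0.0, 0.2, -1.0]
gripper_width: 27.4
finger_force: 27.8
```

```bash
python3 - <<'E'
from h import *
from scipy.optimize import least_squares
s=ctrl.get_state();w=ctrl.camera('wrist');d=ctrl.camera('side')
P=cloud(w,s);r=np.hypot(P[...,0]-542,P[...,1]+66);m=(r<30)&(abs(P[...,2]-46)<3)
q=P[m][:,:2];print(m.sum(),q.min(0),q.max(0))
# outermost rim points per direction
a=np.arctan2(q[:,1]+66,q[:,0]-542);b=(a*12/np.pi).round();o=np.array([q[b==k][np.argmax(np.hypot(*(q[b==k]-[542,-66]).T))] for k in np.unique(b) if (b==k).sum()>3])
f=least_squares(lambda x:np.hypot(*(o-x).T)-23.5,[542,-66],loss='soft_l1');print('rim c',f.x,np.round(f.fun,1))
h=hsv(w);mb=(cv2.inRange(h,(100,90,50),(125,255,255))>0)&(r<60)&(P[...,2]>58);q=P[mb];print('roll',mb.sum(),np.median(q,0),q[:,2].min(),q[:,2].max())
for z0 in(62,75,):
    k=mb&(abs(P[...,2]-z0)<6);q=P[k][:,:2]
    f=least_squares(lambda x:np.hypot(*(q-x).T)-14,np.median(q,0)+[8,5],loss='soft_l1');print(z0,k.sum(),'roll c',f.x)
im=np.hstack([w['image'],d['image'][180:320,250:450].repeat(3,0).repeat(3,1)[:420,:]])
cv2.imwrite('pics/d.png',cv2.resize(im,(800,290))[:,:,::-1])
go(541.5,-67,51,119.4)
E
```

```text
578 [520.33450489 -89.69907955] [564.49941516 -45.38005121]
rim c [544.01589532 -66.86739961] [ 0.2  0.  -0.5 -0.3 -0.2 -0.  -0.7 -0.9 -0.8 -0.6 -3.2 -2.1 -3.1 -0.7
 -0.7 -0.7 -0.1 -0.1 -0.1]
roll 3868 [534.80884667 -71.61856052 113.20215113] 62.674999380631334 172.56881904295653
62 26 roll c [543.48904782 -67.06855582]
75 346 roll c [543.37847481 -67.1325786 ]
t 5.5 pos [543.4 -68.4  85.6] yaw 119.4 offset [0.0011 0.0022 0.0346] spin 0.0 n 0.7 w 27.3 F [ 0.   0.6 -1.7] ff 27.8
```

View pics/d.png

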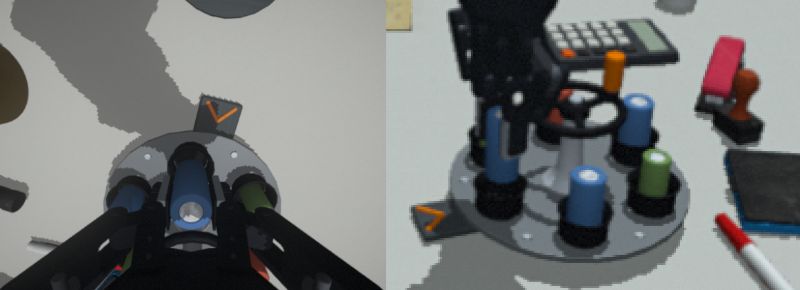

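Left (wrist): the roll is over the cup between the fingers. Right (side): it hangs just above the mouth. The roll centre is (543.4,-67.1) against a cup centre of (544,-66.9), so I lower it straight down.

Request:
{"method": "send_rows", "body": {"offset": [[0, 0, 0.008], [0, 0, 0.016], [0, 0, 0.023], [0, 0, 0.029], [0, 0, 0.032], [0, 0, 0.033], [0, 0, 0.033], [0, 0, 0.033]], "spin": [0, 0, 0, 0, 0, 0, 0, 0], "fingers": [-1, -1, -1, -1, -1, -1, -1, -1]}}

```text
t: 6.3
tool_pos: [542.2, -68.7, 51.7]
tool_rot: [-0.254, 0.967, -0.0, -0.0]
contact_force: [-2.6, -1.6, 4.6]
gripper_width: 27.6
finger_force: 28.3
```

```bash
python3 - <<'E'
from h import *
s=ctrl.get_state();w=ctrl.camera('wrist');P=cloud(w,s)
r=np.hypot(P[...,0]-543.5,P[...,1]+67);h=hsv(w)
m=(h[...,1]<60)&(h[...,2]>100)&(r<13)&(P[...,2]>70)&(P[...,2]<100);print(m.sum(),np.median(P[m],0))
go(543,-67,51)
E
```

```text
781 [543.19369973 -67.47229096  82.82465969]
t 6.35 pos [542.2 -68.7  51.7] yaw 119.4 offset [-0.0015  0.0011  0.0007] spin 0 n 0.0 w 27.6 F [-2.4 -1.4  5.4] ff 28.3
```

Request:
{"method": "send_rows", "body": {"offset": [[0, 0, 0], [0, 0, 0], [0, 0, 0], [0, 0, 0], [0, 0, 0], [0, 0, 0]], "spin": [0, 0, 0, 0, 0, 0], "fingers": [-0.3, -0.2, -0.1, 0, 0, 0]}}

```text
t: 6.95
tool_pos: [542.3, -68.3, 51.1]
tool_rot: [-0.254, 0.967, 0.0, -0.0]
contact_force: [-0.2, -0.3, -0.2]
gripper_width: 42.5
finger_force: 0.0
```

Request:
{"method": "send_rows", "body": {"offset": [[0, 0, -0.01], [0, 0, -0.03], [0, 0, -0.06], [0, 0, -0.1], [0, 0, -0.13], [0, 0, -0.15], [0, 0, -0.15]], "spin": [0, 0, 0, 0, 0, 0, 0], "fingers": [0, 0, 0, 0, 0, 0, 0]}}

```text
t: 7.65
tool_pos: [544.4, -68.9, 205.4]
tool_rot: [-0.254, 0.967, -0.002, 0.003]
contact_force: [-0.0, -0.8, 0.0]
gripper_width: 42.4
finger_force: 0.0
```

```bash
python3 - <<'E'
from h import *
s=ctrl.get_state();w=ctrl.camera('wrist');np.savez('w3.npz',tp=s['tool_pos'],tr=s['tool_rot'],**w)
d=ctrl.camera('side');t=ctrl.camera('top')
for c,st,n in((w,s,'wrist'),(t,None,'top'),(d,None,'side')):
    P=cloud(c,st);R_=np.hypot(P[...,0]-607,P[...,1]+27);h=hsv(c)
    # white coin faces on roll tops
    for nm,lo,hi in(('orange',(7,130,90),(20,255,255)),('blue',(100,90,50),(125,255,255)),('red',(0,110,50),(6,255,255)),('green',(35,60,40),(75,255,255))):
        m=((cv2.inRange(h,lo,hi)>0)&(R_<150)&((P[...,2]>66)|(P[...,2]<20))).astype(np.uint8);k,l,stt,ce=cv2.connectedComponentsWithStats(m)
        for i in range(1,k):
            if stt[i,4]>25:
                p=P[l==i];p=p[p[:,2]>np.percentile(p[:,2],95)-5];print(n,nm,ce[i].round(),stt[i,4],p.mean(0).round(1))
im=np.hstack([w['image'],d['image'][180:320,250:450].repeat(3,0).repeat(3,1)[:420,:]])
cv2.imwrite('pics/e.png',cv2.resize(im,(800,290))[:,:,::-1])
go(642,-7.5,190)
E
```

```text
wrist orange [306. 144.] 169 [486.2 -63.9  13.3]
wrist orange [282. 344.] 223 [639.3  -9.1 139.4]
wrist blue [278. 200.] 530 [541.5 -68.7  83.1]
wrist blue [215. 238.] 525 [ 607.2 -103.9   82.9]
wrist blue [293. 329.] 46 [663.   18.7  83.3]
wrist green [342. 232.] 303 [540.8   5.8  74. ]
top orange [317. 143.] 53 [642.3  -5.4 139.3]
top orange [335. 229.] 42 [488.2 -62.7  12.3]
top blue [305. 138.] 103 [671.4  12.9  82. ]
top blue [342. 202.] 64 [505.4 -27.2 261.2]
top red [342. 120.] 56 [739.6 -79.9  15.2]
top red [287. 168.] 74 [605.4  49.   75.9]
top green [421.  26.] 49 [558.3 -20.8 675. ]
top green [413.  52.] 36 [539.3 -15.4 671.7]
top green [340. 140.] 57 [674.4 -62.8  73. ]
top green [305. 199.] 59 [542.1   9.9  73.4]
side orange [359. 213.] 161 [640.6 -11.4 138.4]
side orange [272. 284.] 61 [486.5 -64.7  12.4]
side blue [371. 233.] 142 [670.3   4.6  82.9]
side blue [305. 257.] 208 [541.6 -71.7  82. ]
side blue [347. 269.] 224 [ 607.9 -107.7   82. ]
side red [333. 225.] 48 [596.6 -21.9 103.7]
side red [414. 288.] 54 [738.1 -80.6  13.8]
side green [297.  22.] 93 [513.5 -96.3 450.4]
side green [314.  56.] 742 [538.4 -99.7 411.5]
side green [301. 236.] 67 [541.5   2.   72.6]
side green [380. 258.] 92 [671.5 -69.4  72.7]
t 7.8 pos [541.9 -68.2 200.6] yaw 119.4 offset [-0.117   0.0037  0.0106] spin 0 n 2.4 w 43.1 F [ 0.   0.1 -0.9] ff 0.0
```

View pics/e.png

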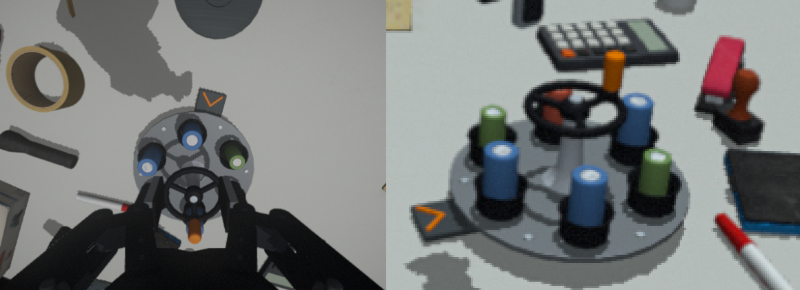

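Blue stands in its cup, with its top at 83 mm and its centre about 2 mm from the cup centre. The knob's top is at (282,344) in the wrist image, about (641.5,-7.5) in the world. Going to it now.

Request:
{"method": "send_rows", "body": {"offset": [[-0.025, 0.001, 0], [-0.06, 0.002, 0], [-0.1, 0.004, 0], [-0.1165, 0.004, 0], [-0.1165, 0.004, 0], [-0.1165, 0.004, 0]], "spin": [0, 0, 0, 0, 0, 0], "fingers": [0.1, 0.1, 0.1, 0.1, 0.1, 0.1]}}

```text
t: 8.4
tool_pos: [640.8, -7.4, 199.2]
tool_rot: [-0.254, 0.967, 0.001, -0.002]
contact_force: [0.5, 0.5, -0.5]
gripper_width: 46.8
finger_force: 0.0
```

```bash
python3 -c "
from h import *
go(641.5,-7.5,111,119.4)"
```

```text
t 8.4 pos [640.8  -7.4 199.2] yaw 119.4 offset [-0.0009 -0.0006  0.0882] spin 0.001 n 1.8 w 46.8 F [ 0.5  0.5 -0.5] ff 0.0
```

Request:
{"method": "send_rows", "body": {"offset": [[-0.001, 0, 0.02], [-0.001, 0, 0.045], [-0.001, 0, 0.07], [-0.001, 0, 0.086], [-0.001, 0, 0.088], [-0.001, 0, 0.088], [-0.001, 0, 0.088], [-0.001, 0, 0.088]], "spin": [0, 0, 0, 0, 0, 0, 0, 0], "fingers": [0.1, 0.1, 0.1, 0.1, 0.1, -0.2, -0.4, -0.5], "force": 25}}

```text
t: 9.2
tool_pos: [643.4, -7.4, 114.6]
tool_rot: [-0.254, 0.967, -0.0, 0.001]
contact_force: [-0.1, -0.2, -0.8]
gripper_width: 21.6
finger_force: 0.0
```

Request:
{"method": "send_rows", "body": {"offset": [[0, 0, 0], [0, 0, 0], [0, 0, 0], [0, 0, 0], [0, 0, 0]], "spin": [0, 0, 0, 0, 0], "fingers": [-0.6, -0.7, -0.8, -1, -1]}}

```text
t: 9.7
tool_pos: [643.5, -7.4, 114.7]
tool_rot: [-0.254, 0.967, -0.001, 0.001]
contact_force: [-1.7, -1.9, 6.4]
gripper_width: 17.4
finger_force: 24.5
```

```bash
python3 - <<'E'
from h import *
s=ctrl.get_state();go(641.5,-7.5,111,119.4)
p=np.array(s['tool_pos'])[:2];M=R.from_quat(s['tool_rot']).as_matrix()
c=np.array([607.3,-28.]);v=p-c;print('r',np.hypot(*v),'ang',np.degrees(np.arctan2(v[1],v[0])))
a0=np.arctan2(v[1],v[0])
for k in range(7,120,7):
    a=a0+np.radians(k);w=c+np.hypot(*v)*np.array([np.cos(a),np.sin(a)])-p
    print(k,(M.T@[*w,0]/1000).round(4)[:2].tolist())
E
```

```text
t 9.7 pos [643.5  -7.4 114.7] yaw 119.4 offset [0.0018 0.0009 0.0037] spin -0.0 n 0.1 w 17.4 F [-1.7 -1.9  6.4] ff 24.5
r 41.64236358547567 ang 29.580111404355907
7 [0.0003, 0.0051]
14 [0.0013, 0.0101]
21 [0.0028, 0.0149]
28 [0.0049, 0.0195]
35 [0.0076, 0.0239]
42 [0.0108, 0.0278]
49 [0.0144, 0.0314]
56 [0.0185, 0.0345]
63 [0.0229, 0.037]
70 [0.0275, 0.039]
77 [0.0324, 0.0405]
84 [0.0374, 0.0413]
91 [0.0425, 0.0415]
98 [0.0476, 0.0411]
105 [0.0525, 0.0401]
112 [0.0574, 0.0384]
119 [0.0619, 0.0362]
```

Knob pinched at 24 N. Leading it round a 40 mm circle.

Request:
{"method": "send_rows", "body": {"offset": [[0.0003, 0.0049, 0], [0.0012, 0.0097, 0], [0.0027, 0.0143, 0], [0.0047, 0.0187, 0], [0.0073, 0.0229, 0], [0.0104, 0.0267, 0], [0.0138, 0.0301, 0], [0.0178, 0.0331, 0]], "spin": [0, 0, 0, 0, 0, 0, 0, 0], "fingers": [-1, -1, -1, -1, -1, -1, -1, -1]}}

```text
t: 10.5
tool_pos: [612.3, 11.4, 114.7]
tool_rot: [-0.253, 0.967, -0.002, 0.001]
contact_force: [1.2, -6.2, 5.0]
gripper_width: 16.7
finger_force: 24.7
```

```bash
cat > m.py <<'E'
from h import *
go(607,-28,114)
for n in('top','side','wrist'):
    s=ctrl.get_state();c=ctrl.camera(n);P=cloud(c,s);R_=np.hypot(P[...,0]-607,P[...,1]+27);h=hsv(c)
    save(c,'l_'+n)
    for nm,zt,lo,hi in(('blue',82,(100,90,50),(125,255,255)),('red',76,(0,110,50),(6,255,255)),('green',73,(35,60,40),(75,255,255))):
        m=((cv2.inRange(h,lo,hi)>0)&(R_<120)&(P[...,2]>zt-10)&(P[...,2]<zt+4)).astype(np.uint8);k,l,stt,ce=cv2.connectedComponentsWithStats(m)
        for i in range(1,k):
            if stt[i,4]>20:
                p=P[l==i];p=p[p[:,2]>zt-4]
                if len(p)>8: q=p.mean(0);print(n,nm,ce[i].round(),len(p),q.round(1),'r',np.hypot(q[0]-607.3,q[1]+28).round(1),'ang',(np.degrees(np.arctan2(q[1]+28,q[0]-607.3))%360).round(1))
E
python3 m.py
```

```text
t 10.5 pos [612.3  11.4 114.7] yaw 119.3 offset [ 0.0239 -0.0318  0.0008] spin 0 n 0.8 w 16.7 F [ 1.2 -6.2  5. ] ff 24.7
side blue [380. 255.] 105 [669.6 -72.   82. ] r 76.3 ang 324.8
side blue [345. 268.] 116 [ 603.4 -108.9   81.7] r 81.0 ang 267.3
side red [302. 235.] 52 [543.4   4.3  75.5] r 71.6 ang 153.2
side green [372. 237.] 56 [672.2   1.6  72.6] r 71.3 ang 24.5
side green [304. 258.] 75 [540.8 -67.9  72.7] r 77.6 ang 210.9
wrist blue [116. 147.] 1202 [ 603.1 -102.6   82.8] r 74.7 ang 266.8
wrist blue [132. 258.] 911 [668.2 -67.3  82.6] r 72.5 ang 327.1
wrist blue [325. 258.] 585 [603.7  46.1  82.8] r 74.2 ang 92.7
wrist red [327. 152.] 929 [543.7  10.   77.1] r 74.1 ang 149.1
wrist green [222.  86.] 916 [541.6 -63.5  74. ] r 74.7 ang 208.4
wrist green [218. 295.] 65 [670.5  -3.4  73. ] r 67.8 ang 21.3
```

Request:
{"method": "send_rows", "body": {"offset": [[0.0042, 0.0024, 0], [0.0086, 0.0043, 0], [0.0133, 0.0058, 0], [0.0181, 0.0065, 0], [0.023, 0.0067, 0], [0.0275, 0.0063, 0], [0.0315, 0.0056, 0], [0.0315, 0.0056, 0]], "spin": [0, 0, 0, 0, 0, 0, 0, 0], "fingers": [-1, -1, -1, -1, -1, -1, -1, -1]}}

```text
t: 11.45
tool_pos: [582.4, 0.8, 114.7]
tool_rot: [-0.253, 0.967, -0.002, 0.002]
contact_force: [3.2, -6.0, 4.9]
gripper_width: 17.1
finger_force: 25.0
```

```bash
python3 m.py
```

```text
t 11.45 pos [582.4   0.8 114.7] yaw 119.3 offset [-0.0073 -0.0372  0.0008] spin 0 n 0.8 w 17.1 F [ 3.2 -6.   4.9] ff 25.0
top green [286. 156.] 33 [631.5  50.2  72.8] r 81.9 ang 72.8
side blue [309. 227.] 73 [556.3  21.2  81.7] r 70.9 ang 136.0
side blue [379. 238.] 84 [679.3 -17.8  81.9] r 72.7 ang 8.1
side blue [375. 261.] 114 [657.2 -88.5  81.7] r 78.5 ang 309.5
side red [299. 251.] 70 [534.5 -49.3  75.7] r 75.9 ang 196.3
side green [332. 271.] 77 [ 584.3 -105.2   72.5] r 80.6 ang 253.4
wrist blue [328. 228.] 1009 [556.2  25.4  82.9] r 73.9 ang 133.7
wrist blue [116. 271.] 867 [655.4 -84.2  82.5] r 74.0 ang 310.6
wrist red [249. 142.] 949 [533.8 -44.5  77.1] r 75.3 ang 192.7
wrist green [140. 167.] 757 [582.8 -98.4  73.7] r 74.6 ang 250.8
wrist green [285. 315.] 232 [632.3  37.2  73.9] r 69.9 ang 69.0
```

View pics/l_wrist.png

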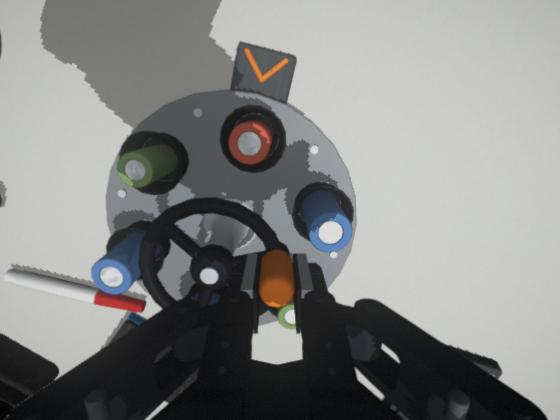

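The wrist view shows the red roll at (250,142), slightly short of the chevron apex line at (262,80). About 4° remains.

Request:
{"method": "send_rows", "body": {"offset": [[0.0015, -0.0003, 0], [0.003, -0.0006, 0], [0.0035, -0.0008, 0], [0.0035, -0.0008, 0], [0.0035, -0.0008, 0], [0.0035, -0.0008, 0]], "spin": [0, 0, 0, 0, 0, 0], "fingers": [-1, -1, -1, -1, -1, -1]}}

```text
t: 12.2
tool_pos: [580.5, -1.0, 114.7]
tool_rot: [-0.254, 0.967, -0.002, 0.002]
contact_force: [3.9, -3.2, 4.4]
gripper_width: 16.9
finger_force: 24.9
```

```bash
python3 m.py | grep -v top; python3 - <<'E'
from h import *
s=ctrl.get_state();c=ctrl.camera('wrist');P=cloud(c,s);h=hsv(c)
m=(cv2.inRange(h,(7,130,90),(20,255,255))>0)&(np.hypot(P[...,0]-488,P[...,1]+63)<30);print('chev',P[m].mean(0))
E
```

```text
t 12.2 pos [580.5  -1.  114.7] yaw 119.4 offset [-0.0098 -0.0365  0.0009] spin 0 n 0.8 w 16.9 F [ 3.9 -3.2  4.4] ff 24.9
side blue [307. 228.] 73 [553.   17.8  81.7] r 71.0 ang 139.9
side blue [377. 236.] 88 [678.6 -12.6  81.8] r 72.9 ang 12.2
side blue [376. 259.] 120 [661.2 -85.1  81.8] r 78.6 ang 313.4
side red [300. 253.] 72 [535.7 -55.   75.6] r 76.6 ang 200.6
side green [335. 272.] 73 [ 589.5 -106.6   72.8] r 80.6 ang 257.2
wrist blue [327. 224.] 1016 [552.2  21.3  82.9] r 74.0 ang 138.2
wrist blue [121. 281.] 835 [659.4 -80.4  82.5] r 73.9 ang 314.8
wrist red [242. 144.] 945 [535.1 -50.   77. ] r 75.4 ang 196.9
wrist green [137. 178.] 741 [ 588.2 -100.3   73.6] r 74.8 ang 255.2
wrist green [289. 313.] 175 [627.6  36.8  73.9] r 67.9 ang 72.6
chev [486.78241602 -63.70994738  13.54047822]
```

```bash
python3 -c "
from h import *
go(580,-1,114); print(ctrl.sign_off())"
```

```text
t 12.4 pos [580.5  -1.  114.7] yaw 119.4 offset [0.0004 0.0003 0.0007] spin 0 n 0.0 w 16.7 F [ 3.8 -3.6  4.1] ff 25.0
the job is handed in; nothing more can be done
None
```

I handed the job in at 12.4 s with the blue roll standing in its cup, the red roll measured about 1 mm from the front spot, and the gripper still holding the knob at 25 N; the sign-off call gave no verdict.

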